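Hang the lift-off gate on the bottle bay

TASK

The blue-framed gate has been parked in the slotted stand. Lift it out by the black tab on its top and hang it back on the white bottle bay: lower both of its knuckles together onto the two upright pins at the bay's left front corner, keeping hold until it is down (do not drop it), and leave it seated fully down on both pins, closed across the bay's front, and let go. Do not knock over the bottles or shift the other things.

Things in the scene. Friction and masses are not known exactly. Their poses are not given: they have to be found in the camera images.
- gate: Lift-off gate, loose, 0.22 kg: leaf 10 mm thick (x), 150 wide (y), 140 tall, blue frame round an amber window, black grip tab on top. Two knuckles (upright steel rings, 20 mm outside, 12 mm bore, 14 mm tall) stick out of its left end (+y). Origin: centre of the leaf's underside; z up. It starts upright in the stand, -x side towards the robot, the same way round as it shall hang.
- gate_tab (a point): On the gate: middle of the black grip tab, at (0, 0, 160) mm in the gate's frame. The tab is 14 mm thick (gate's x), 56 mm wide, from 138 to 178 mm above the gate's origin; grip it across its thickness. The gate balances within 7 mm of this middle.
- lower_knuckle (a point): On the gate: centre of the lower knuckle's underside, at (0, 90, 15) mm in the gate's frame.
- upper_knuckle (a point): On the gate: centre of the upper knuckle's underside, at (0, 90, 103) mm in the gate's frame.
- gate_free_end (a point): On the gate: its end away from the knuckles, at (0, -75, 70) mm in the gate's frame.
- stand: Fixed parking stand: grey plate 80 x 190 x 12 mm with two black walls 10 mm thick, 110 mm long, up to 38 mm above the desk, that leave a 13 mm slot along its y in which the gate stands on the plate; lift the gate 30 mm or more to clear it. Origin: centre of its underside.
- bay: Fixed bottle bay, open at top and front (-x): grey base 150 (x) x 200 (y) x 12 mm, white walls up to 110 mm. Dark left front post, 134 mm tall, with two brackets that reach forward, each with an upright pin. Hung and closed, the gate has the bay's orientation and its origin at (-92, 0, 22) mm in the bay's frame. Origin: centre of the underside; x to the back, y to its left, z up.
- lower_pin (a point): Foot of the lower pin, at (-92, 90, 37) mm in the bay's frame, where the lower knuckle's underside comes to rest. Pin 8.5 mm thick, 22 mm tall, its top 7 mm tapered to 3 mm. The knuckles have 1.75 mm of play all round, so the let-go gate sags a few mm at its free end; it swings freely.
- upper_pin (a point): Foot of the upper pin, same size, at (-92, 90, 125) mm in the bay's frame. Its bracket is 8 mm thick and 18 mm wide, so the lower knuckle cannot come down past it from above: bring the gate in level from the bay's front (-x) with its knuckles 30 to 55 mm above the pins' feet, then lower it.
- gate_stop (a point): At (-92, -75, 92) mm in the bay's frame: where, seen from above, the gate's free end lies when closed. Two black rubber bumpers on the right front post stop the closed gate there, with about 3 mm of play.
- bottle_blue: White reagent bottle with a blue cap, 50 mm across, 115 mm tall, standing loose in the bay. Origin: centre of its underside.
- bottle_red: Cream reagent bottle with a red cap, 40 mm across, 85 mm tall, standing loose in the bay. Origin: centre of its underside.
- wash_bottle: Bystander on the desk: white wash bottle with a red bent spout, 66 x 110 x 184 mm. Origin: centre of its underside.
- petri_dish: Bystander on the desk: petri dish with pink agar, 58 mm across, 15 mm high. Origin: centre of its underside.
Things that resemble listed ones, but are neither listed nor needed, are in the scene too. Of the things that look like the gate, the larger one is meant.

How it is judged:
By the outcome, as a careful person would: the job done as asked, in the order asked, and still so for the second after the job is handed in, with the robot touching nothing.
It also fails if it takes over 45 s, if anything falls off the work surface, if the arm or the gripper's body presses on something with over 40 N, if the wrist force passes 120 N, or if a joint passes its speed limit or range.

ROBOT

A 6-joint arm with a two-finger parallel gripper is mounted at the origin on a cart in front of the work surface, level with it; the furniture and walls round the work are solid. World frame = base frame: x ahead of the robot, y to its left, z up, the work surface at z = 0. Lengths are in m, angles in rad, forces in N, time in s.
With the tool pointing down it reaches from about 0.375 to 0.9 m from the base axis. Payload 3.1 kg.
Tool frame: the origin (TCP) lies at the very end of the fingers, on their centre line; the grasp point (between the pads) lies 19 mm behind it (tcp_to_grasp is the distance from the TCP to the grasp point, in m); z points along the fingers, y is the direction in which the jaws open and shut (so a half turn about z gives the same grasp; the last joint's range is limited). The gripper opens to 85 mm and grips with 20 to 120 N. Pads are 22 mm wide; open, the fingers measure 114 mm over their backs; the gripper's body (76 mm by 85 mm) begins 54 mm behind the grasp point. The pads swing forward as they close: fully open they stand 13 mm farther back than shut.
Start: joints at [-1.429, 0.527, 1.433, -0, 1.181, -0.178], TCP at [0.197, -0.593, 0.231] pointing down, gripper open.
Joint ranges: [-3.08, 3.08], [-0.75, 2.2], [0.22, 2.44], [-1.43, 4.57], [0, 2.65], [-2.85, 2.85]. Speed limits (rad/s): [2.79, 2.79, 3.14, 3.14, 3.14, 3.14].

INTERFACE

Orientations are given as a unit quaternion [x, y, z, w].
In Python, from station import sense, snapshot, camera_info, sign_off, tcp_to_grasp gives the robot as it stands.
- The arm moves only by the shell command python3 -m inch 'ROWS' [FORCE]. ROWS is JSON, a list of rows, each a list of 3 entries, a list of its own where there are three numbers: the closure, from -1 (fully open) to 1 (shut), so that 0 is half open, then the shift along the tool's x, y, z normalised to -1 to 1, where 1 is 10 cm, then the turn, a rotation vector about the tool's x, y, z normalised to -1 to 1, where 1 is 360 degrees. In form: [[jaw, [dx, dy, dz], [ax, ay, az]], ...]. A call has 1 to 20 rows; each row is the pose to reach, as a shift and turn from the pose commanded when the call began, along the tool's axes at that moment, turning the shorter way round; what a row does not reach only later rows make up. A row lasts 1/10 s, in which the tool goes at most 50 mm and 8.59 degrees, less where a joint would pass 70% of its speed; a pose out of reach is approached as far as the arm can. A call with a number of a shift or a turn outside -1 to 1 is refused whole. A call with a gripper value outside its range is refused whole. The fingers move at their own pace and stop on an object; FORCE is the grip in N (left out, the last holds). Time passes only in rows, so rows that repeat a pose let the fingers close. It gives the time, the measured TCP pose, the force and the opening at its end, in the units of the state.
- sense(): the state, without advancing time (a new reading comes with each control period).
- snapshot(name): name is "side" or "top" or "wrist"; returns (picture, depth): 384x512x3 uint8, blue, green, red; 384x512 float32, m along the optical axis (not along the pixel's ray), 0 where there is no reading.
- camera_info(name): a dict with "K" (3x3 intrinsics, pixels), "dist" ([k1, k2, p1, p2, k3] as OpenCV has them; the pictures are not rectified), "origin" and "orientation" of the camera in the world. Camera axes: x right, y down, z forward; pixel columns grow to the right and rows downward; lengths in m; the calibration is good to about 2 mm. A picture is of the moment at which its call begins: read the wrist's pose just before it. camera_info takes no time and is no camera call; for the wrist camera it gives the pose at the moment of the call.
- sign_off(): hands the job in, once; it reports no verdict.
The state is a dict: "t": time; "q": joint angles; "qd": joint speeds; "tau": joint torques, N m; "tcp_pos": TCP position; "tool_rot": TCP orientation; "force": force on the tool from outside, world axes, zero at the start; "ft_torque": the same for the moment, N m; "finger_gap": opening from 0.0 (shut) to 1.0 (fully open).
Only numpy, scipy, OpenCV 4.12 (cv2) and the standard library are available. Lean on these libraries where they do the work, as an engineer would, in place of code of your own. Each camera call takes 0.05 s, during which the arm holds its last target.

## Working session

There is one attempt and no reset: what is moved stays moved. The work goes in short steps, Python scripts to look and compute and a shell command to move; the robot and the scene stay as the last step left them, time stands still between calls to the robot, and variables do not carry over. Pictures are saved under pics/ and viewed, and the job is handed in when it is done.

```bash
ls; mkdir -p pics; cat > h.py <<'E'
import numpy as np, cv2
from station import sense, snapshot, camera_info, sign_off, tcp_to_grasp
from scipy.spatial.transform import Rotation as R
def snap(name, tag):
    ci=camera_info(name); p,d=snapshot(name)
    cv2.imwrite(f'pics/{tag}.png',p); np.savez(f'pics/{tag}.npz',p=p,d=d,K=np.array(ci['K']),dist=np.array(ci['dist']),o=np.array(ci['origin']),q=np.array(ci['orientation']))
def load(tag): return np.load(f'pics/{tag}.npz')
def rot(q):
    q=np.array(q); return R.from_quat(q).as_matrix() if q.shape==(4,) else q
def ray(s,u,v):
    n=cv2.undistortPoints(np.array([[[u,v]]],float),s['K'],s['dist'])[0,0]
    return rot(s['q'])@np.array([n[0],n[1],1.])
def at(s,u,v,r=1):
    d=s['d'][int(v)-r:int(v)+r+1,int(u)-r:int(u)+r+1]; d=d[d>0]
    return s['o']+ray(s,u,v)*np.median(d) if d.size else None
def onz(s,u,v,z):
    r=ray(s,u,v); return s['o']+r*(z-s['o'][2])/r[2]
def proj(s,P):
    m=rot(s['q']).T; rv=cv2.Rodrigues(m)[0]; t=-m@s['o']
    return cv2.projectPoints(np.array(P,float).reshape(-1,3),rv,t,s['K'],s['dist'])[0][:,0]
def crop(tag,u0,v0,u1,v1,k,out):
    p=cv2.imread(f'pics/{tag}.png')[v0:v1,u0:u1]; cv2.imwrite(f'pics/{out}.png',cv2.resize(p,None,fx=k,fy=k,interpolation=cv2.INTER_CUBIC))
def cloud(s):
    v,u=np.mgrid[0:384,0:512]; n=cv2.undistortPoints(np.stack([u,v],-1).reshape(-1,1,2).astype(float),s['K'],s['dist'])[:,0]
    r=np.c_[n,np.ones(len(n))]@rot(s['q']).T
    return (s['o']+r*s['d'].reshape(-1,1)).reshape(384,512,3)
E
python3 - <<'E'
from h import *
s=sense(); print(s['t'],s['tcp_pos'],s['tool_rot'],s['force'],s['finger_gap'],tcp_to_grasp)
for c in('side','top','wrist'):
    snap(c,c+'0'); ci=camera_info(c); print(c,ci['origin'],ci['orientation'],ci['K'][0][0])
E
```

```text
pics
0.0 [ 0.19641398 -0.59257191  0.23034083] [ 9.87246079e-01  1.59197897e-01  2.85041010e-05 -1.09914889e-03] [-0.40019425  0.29627899  1.13987862] 0.99699845326168 0.0187
side [-0.25957501  0.27872372  1.25298502] [-0.55174359  0.77460749 -0.25035777  0.18133737] 422.79162502113525
top [0.41575519 0.03836493 1.51959673] [ 0.71373617 -0.69922504  0.03299398 -0.0240085 ] 382.5342329269195
wrist [ 0.27048745 -0.56910696  0.37310968] [ 0.80071486 -0.57841546 -0.09203224  0.12578289] 337.9324300265373
```

View pics/side0.png

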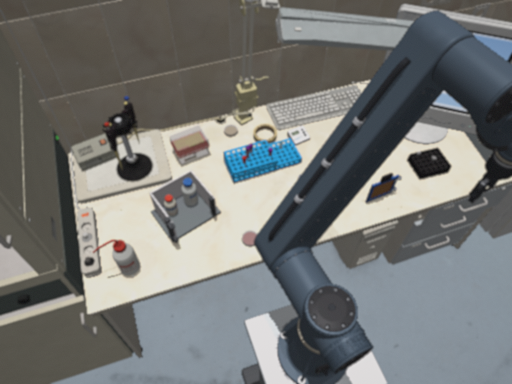

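View pics/top0.png

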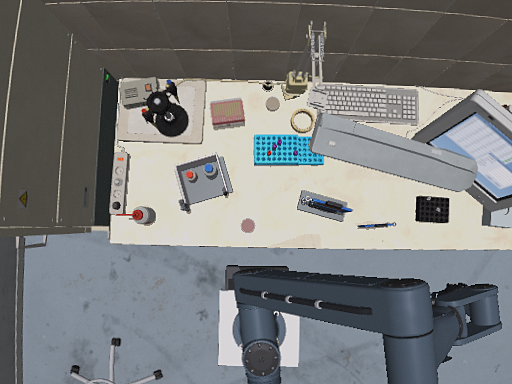

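View pics/wrist0.png

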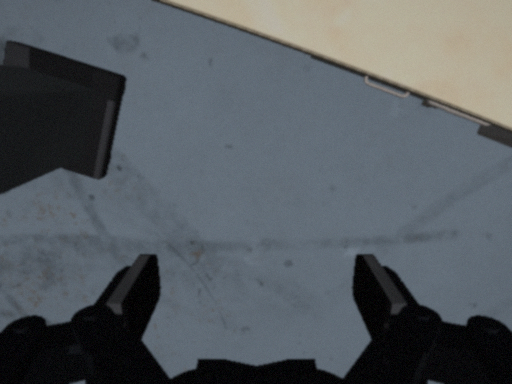

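```bash
python3 - <<'E'
from h import *
crop('top0',285,170,455,250,4.6,'t_gate'); crop('top0',165,140,245,220,7,'t_bay'); crop('side0',345,135,465,215,6,'s_gate'); crop('side0',140,165,230,250,6.5,'s_bay')
E
```

```text
(no output)
```

View pics/t_gate.png

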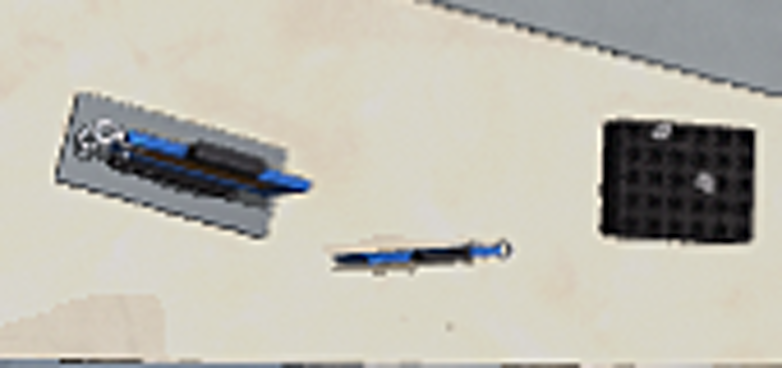

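View pics/t_bay.png

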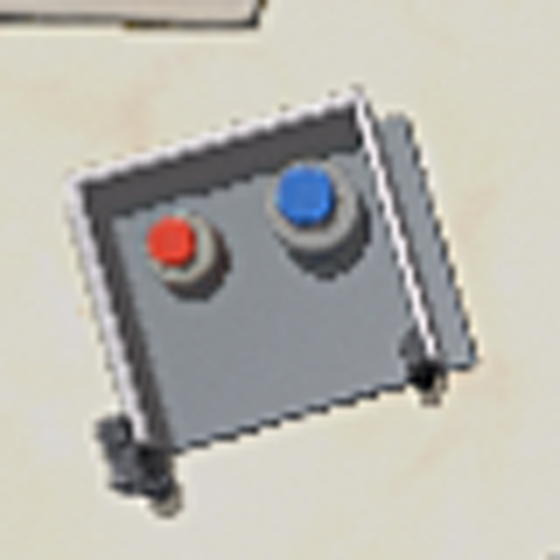

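View pics/s_gate.png

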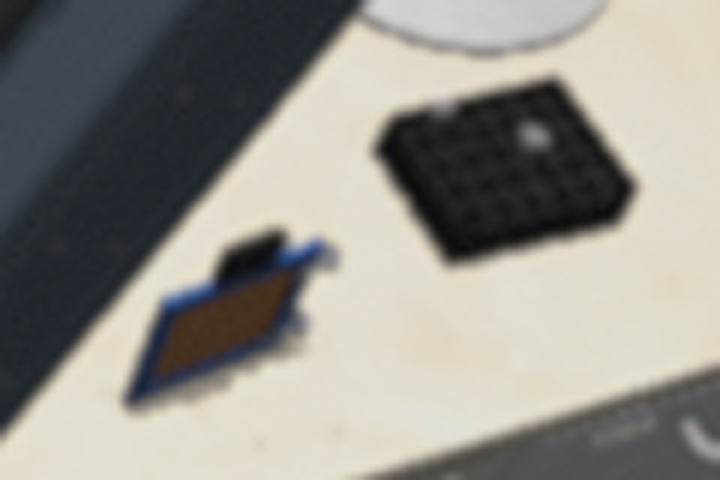

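View pics/s_bay.png

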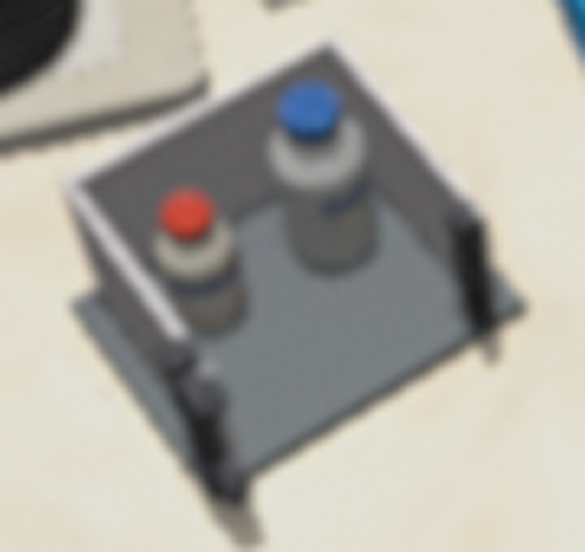

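```bash
python3 - <<'E'
from h import *
s=load('top0')
def c(u,v): return 285+u/4.6,170+v/4.6
for n,u,v,z in [('plateTL',78,93,.012),('BL',57,180,.012),('BR',265,238,.012),('TR',288,150,.012),('ring',108,132,.129),('tabL',190,152,.19),('tabR',265,165,.19),('leaf right top',310,185,.152),('leaf left top',128,135,.152)]:
    a=c(u,v); print(n,np.round(a,1),onz(s,*a,z).round(4), np.round(at(s,*a,0),3))
def c(u,v): return 165+u/7,140+v/7
for n,u,v,z in [('baseBR',475,365,.012),('baseTR',405,115,.012),('wall BL',75,183,.11),('wall BR',358,95,.11),('wall FR',435,360,.11),('post FR',428,375,.11),('pin',160,480,.13),('red',172,240,.085),('blue',305,195,.115)]:
    a=c(u,v); print(n,np.round(a,1),onz(s,*a,z).round(4), np.round(at(s,*a,0),3))
w=load('wrist0'); st=sense(); Rt=R.from_quat(st['tool_rot']).as_matrix()
print('cam in tool',Rt.T@(w['o']-st['tcp_pos']),'\n',(Rt.T@rot(w['q'])).round(3)); print(Rt.round(3))
for n,(u,v),z in [('wash',(143,214),.1),('petri',(248,226),.015)]: print(n,onz(s,u,v,z))
E
```

```text
plateTL [302.  190.2] [ 0.5476 -0.1595  0.012 ] [ 0.549 -0.161 -0.001]
BL [297.4 209.1] [ 0.4722 -0.1422  0.012 ] [ 0.473 -0.144 -0.002]
BR [342.6 221.7] [ 0.4256 -0.3231  0.012 ] [ 0.426 -0.323  0.012]
TR [347.6 202.6] [ 0.5019 -0.3429  0.012 ] [ 0.502 -0.344  0.008]
ring [308.5 198.7] [ 0.5067 -0.1684  0.129 ] [ 0.514 -0.186  0.012]Traceback (most recent call last):
  File "<stdin>", line 5, in <module>
    return _wrapfunc(a, 'round', decimals=decimals, out=out)
    return _wrapit(obj, method, *args, **kwds)
    result = getattr(arr, method)(*args, **kwds)
TypeError: unsupported operand type(s) for *: 'NoneType' and 'float'
```

```bash
python3 - <<'E'
from h import *
s=load('top0')
def c(u,v): return 285+u/4.6,170+v/4.6
for n,u,v,z in [('ring',108,132,.129),('tabL',190,152,.19),('tabR',265,165,.19),('leaf right top',310,185,.152),('leaf left top',128,135,.152)]:
    a=c(u,v); print(n,np.round(a,1),onz(s,*a,z).round(4), at(s,*a,1))
def c(u,v): return 165+u/7,140+v/7
for n,u,v,z in [('baseBR',475,365,.012),('baseTR',405,115,.012),('wall BL',75,183,.11),('wall BR',358,95,.11),('wall FR',435,360,.11),('post FR',428,375,.11),('pin',160,480,.13),('red',172,240,.085),('blue',305,195,.115)]:
    a=c(u,v); print(n,np.round(a,1),onz(s,*a,z).round(4), at(s,*a,1))
w=load('wrist0'); st=sense(); Rt=R.from_quat(st['tool_rot']).as_matrix()
print('cam in tool',Rt.T@(w['o']-st['tcp_pos']),'\n',(Rt.T@rot(w['q'])).round(3)); print(Rt.round(3))
for n,(u,v),z in [('wash',(143,214),.1),('petri',(248,226),.015)]: print(n,onz(s,u,v,z))
E
```

```text
ring [308.5 198.7] [ 0.5067 -0.1684  0.129 ] [ 0.51280585 -0.1822333   0.03611149]
tabL [326.3 203. ] [ 0.4888 -0.2223  0.19  ] [ 0.49015694 -0.22728102  0.16456321]
tabR [342.6 205.9] [ 0.48   -0.2801  0.19  ] [ 0.48012429 -0.28096344  0.1865524 ]
leaf right top [352.4 210.2] [ 0.4668 -0.3251  0.152 ] [ 0.47240182 -0.36540098  0.00052563]
leaf left top [312.8 199.3] [ 0.5032 -0.1808  0.152 ] [ 0.50411964 -0.18307411  0.13751211]
baseBR [232.9 192.1] [0.5341 0.1141 0.012 ] [ 0.53513556  0.11477144 -0.00086337]
baseTR [222.9 156.4] [0.676  0.1576 0.012 ] [0.67772489 0.15840798 0.00228016]
wall BL [175.7 166.1] [0.6191 0.3248 0.11  ] [0.61978394 0.32575565 0.10519122]
wall BR [216.1 153.6] [0.6694 0.1753 0.11  ] [0.67905422 0.18046447 0.05637061]
wall FR [227.1 191.4] [0.5286 0.1304 0.11  ] [0.53223814 0.13332355 0.06498086]
post FR [226.1 193.6] [0.5206 0.1339 0.11  ] [0.52497702 0.13784431 0.05136713]
pin [187.9 208.6] [0.4615 0.2705 0.13  ] [0.46460126 0.2862063  0.03566269]
red [189.6 174.3] [0.5926 0.2759 0.085 ] [0.59130011 0.27411776 0.09592   ]
blue [208.6 167.9] [0.6144 0.2012 0.115 ] [0.61242647 0.19964142 0.1286316 ]
cam in tool [ 0.07778031  0.00052028 -0.14242112] 
 [[-0.    -0.951 -0.308]
 [ 1.    -0.    -0.001]
 [ 0.001 -0.308  0.951]]
[[ 0.949  0.314 -0.   ]
 [ 0.314 -0.949  0.002]
 [ 0.    -0.002 -1.   ]]
wash [0.43841937 0.44314538 0.1       ]
petri [0.40202603 0.05138642 0.015     ]
```

```bash
python3 - <<'E'
from h import *
s=load('top0')
for u,v in [(330,125),(325,150),(360,155),(400,160),(440,175),(470,185),(465,165),(450,130),(318,50),(298,82)]: print(u,v,np.round(at(s,u,v,1),3))
E
```

```text
330 125 [ 0.648 -0.142  0.643]
325 150 [ 0.593 -0.135  0.616]
360 155 [ 0.585 -0.224  0.606]
400 160 [ 0.577 -0.327  0.599]
440 175 [ 0.546 -0.445  0.572]
470 185 [ 0.524 -0.542  0.547]
465 165 [ 0.573 -0.511  0.58 ]
450 130 [ 0.735 -0.62   0.307]
318 50 [ 0.883 -0.132  0.54 ]
298 82 [ 0.93  -0.121  0.175]
```

```bash
python3 -m inch '[[-1,[0.25,-0.15,0],[0,0,-0.02]],[-1,[0.5,-0.3,0],[0,0,-0.04]],[-1,[0.75,-0.45,0],[0,0,-0.06]],[-1,[1,-0.6,0],[0,0,-0.08]],[-1,[1,-0.6,0],[0,0,-0.1]],[-1,[1,-0.6,0],[0,0,-0.12]],[-1,[1,-0.6,0],[0,0,-0.14]],[-1,[1,-0.6,0],[0,0,-0.16]],[-1,[1,-0.6,0],[0,0,-0.16]]]'; cat > rel.py <<'E'
from h import *
import sys
# rel.py x y z yaw_y(deg) : shift and turn in tool units
s=sense(); Rt=R.from_quat(s['tool_rot']).as_matrix()
x,y,z,yaw=map(float,sys.argv[1:5]); a=np.radians(yaw)
Y=np.array([np.cos(a),np.sin(a),0]); Z=np.array([0,0,-1.]); T=np.c_[np.cross(Y,Z),Y,Z]
print('t',round(s['t'],2),'tcp',s['tcp_pos'].round(4),'yawY',np.degrees(np.arctan2(Rt[1,1],Rt[0,1])).round(2),'tilt',Rt[:,2].round(4),'q',np.round(s['q'],2),'gap',round(s['finger_gap'],4),'F',np.round(s['force'],1))
print('shift',(Rt.T@(np.array([x,y,z])-s['tcp_pos'])*10).round(3),'turn',(R.from_matrix(Rt.T@T).as_rotvec()/(2*np.pi)).round(4))
E
python3 rel.py .4845 -.251 .25 -14
```

```text
t: 1.05
tcp_pos: [0.2725, -0.5046, 0.2311]
tool_rot: [0.788, 0.615, 0.0, -0.0]
force: [-0.2, -0.1, -0.3]
finger_gap: 1.002
t 1.05 tcp [ 0.2725 -0.5046  0.2311] yawY -14.08 tilt [-2.e-04  6.e-04 -1.e+00] q [-1.27  0.46  1.56 -0.    1.12 -1.02] gap 1.0021 F [-0.2 -0.1 -0.3]
shift [ 2.976  1.439 -0.188] turn [-0.0001 -0.0001 -0.0002]
```

```bash
python3 -m inch '[[-1,[0.4,0.2,-0.1],[0,0,0]],[-1,[0.8,0.4,-0.2],[0,0,0]],[-1,[1,0.5,-0.4],[0,0,0]],[-1,[1,0.5,-0.5],[0,0,0]]]' | head -2;  python3 -m inch '[[-1,[0.4,0.2,0],[0,0,0]],[-1,[0.8,0.4,0],[0,0,0]],[-1,[1,0.6,0],[0,0,0]],[-1,[1,0.9,0],[0,0,0]],[-1,[1,0.9,0],[0,0,0]]]' | head -2; python3 - <<'E'
from h import *
snap('wrist','w1')
E
python3 rel.py .4845 -.251 .25 -14
```

```text
t: 1.45
tcp_pos: [0.3472, -0.4178, 0.2825]
t: 1.95
tcp_pos: [0.4598, -0.3465, 0.2814]
t 2.0 tcp [ 0.4579 -0.3459  0.281 ] yawY -14.1 tilt [ 1.e-04 -1.e-03 -1.e+00] q [-0.84  0.4   1.5  -0.    1.23 -0.59] gap 0.9991 F [0.  0.4 0.2]
shift [0.986 0.027 0.309] turn [ 0.      0.0001 -0.0003]
```

View pics/w1.png

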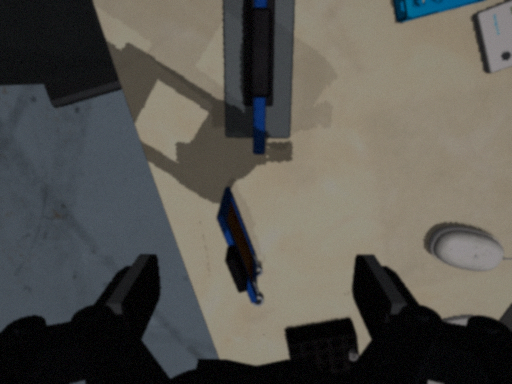

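The wrist view shows the larger gate in the stand, free end at (260,145) and tab around (260,60). The smaller lookalike stands at (240,245) with its knuckle at (258,297). I take the one in the stand.

```bash
python3 -m inch '[[-1,[0.4,0,0],[0,0,0]],[-1,[0.8,0,0],[0,0,0]],[-1,[1,0.03,0],[0,0,0]],[-1,[1,0.03,0],[0,0,0]]]' | head -2; python3 - <<'E'
from h import *
snap('wrist','w2'); crop('w2',170,0,350,384,2.05,'w2c')
E
python3 rel.py .4845 -.251 .25 -14
```

```text
t: 2.4
tcp_pos: [0.4834, -0.2469, 0.2811]
t 2.45 tcp [ 0.4834 -0.2485  0.2812] yawY -14.08 tilt [-1.e-03 -2.e-04 -1.e+00] q [-0.68  0.36  1.58 -0.    1.21 -0.43] gap 0.9999 F [-0.1 -0.1  0.7]
shift [-0.021  0.017  0.312] turn [-0.0001  0.0001 -0.0002]
```

View pics/w2.png

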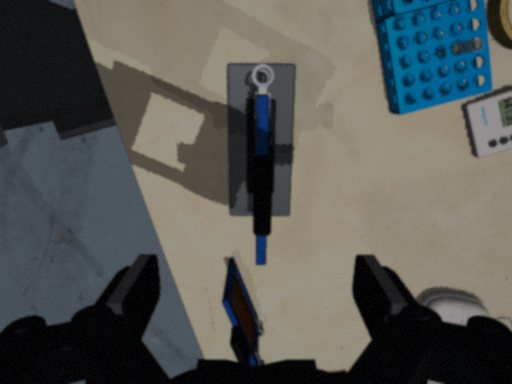

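View pics/w2c.png

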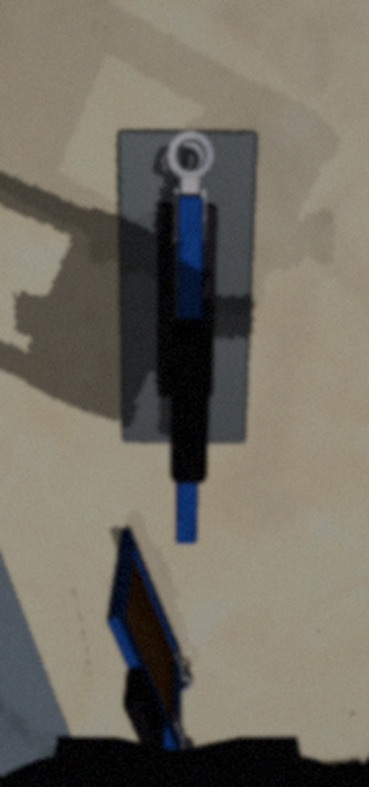

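```bash
python3 - <<'E'
from h import *
s=load('w2')
c=lambda u,v:(170+u/2.05,v/2.05)
ring=onz(s,*c(190,154),.129); fe=onz(s,*c(187,541.5),.152); tl=onz(s,*c(191,319),.190); tr=onz(s,*c(188,480),.190)
print(ring,fe,tl,tr,np.linalg.norm((ring-fe)[:2]))
d=(ring-fe)[:2]; print('yaw',np.degrees(np.arctan2(-d[0],d[1])))
u=d/np.linalg.norm(d); print('centre from ring',ring[:2]-.09*u,'from fe',fe[:2]+.075*u,'tab',(tl+tr)/2, at(s,262,170,1),at(s,262,200,1),at(s,262,120,1))
E
```

```text
[ 0.50827937 -0.16591111  0.129     ] [ 0.46781903 -0.32430556  0.152     ] [ 0.4944408  -0.21953265  0.19      ] [ 0.47906159 -0.27797949  0.19      ] 0.16348039995406408
yaw -14.329242268533756
centre from ring [ 0.48600496 -0.25311117] from fe [ 0.48638105 -0.25163885] tab [ 0.4867512  -0.24875607  0.19      ] [ 0.49115865 -0.22948265  0.18986196] [ 0.48579125 -0.2513969   0.19004267] [ 0.49916138 -0.19922105  0.15212156]
```

```bash
python3 rel.py .4862 -.2522 .156 -14.2; python3 -m inch '[[-1,[-0.03,0.036,0.3],[0,0,0]],[-1,[-0.03,0.036,0.6],[0,0,0]],[-1,[-0.03,0.036,0.8],[0,0,0]],[-1,[-0.03,0.036,0.8],[0,0,0]],[-1,[-0.03,0.036,0.8],[0,0,0]]]' | head -2;python3 rel.py .4862 -.2522 .156 -14.2
```

```text
t 2.45 tcp [ 0.4834 -0.2485  0.2812] yawY -14.08 tilt [-1.e-03 -2.e-04 -1.e+00] q [-0.68  0.36  1.58 -0.    1.21 -0.43] gap 0.9999 F [-0.1 -0.1  0.7]
shift [-0.029  0.037  1.252] turn [-0.0001  0.0001  0.0003]
t: 2.95
tcp_pos: [0.4866, -0.254, 0.2014]
t 2.95 tcp [ 0.4866 -0.254   0.2014] yawY -14.2 tilt [-4.e-04 -3.e-04 -1.e+00] q [-0.68  0.46  1.66 -0.    1.02 -0.44] gap 0.9995 F [-0.2 -0.3 -0. ]
shift [ 0.017 -0.008  0.454] turn [-0.0001  0.0001  0.    ]
```

```bash
python3 -m inch '[[-1,[0.01,-0.005,0.2],[0,0,0]],[-1,[0.01,-0.005,0.45],[0,0,0]],[-1,[0.01,-0.005,0.45],[0,0,0]],[0,[0.01,-0.005,0.45],[0,0,0]],[0.3,[0.01,-0.005,0.45],[0,0,0]],[0.5,[0.01,-0.005,0.45],[0,0,0]],[1,[0.01,-0.005,0.45],[0,0,0]],[1,[0.01,-0.005,0.45],[0,0,0]],[1,[0.01,-0.005,0.45],[0,0,0]],[1,[0.01,-0.005,0.45],[0,0,0]],[1,[0.01,-0.005,0.45],[0,0,0]],[1,[0.01,-0.005,0.45],[0,0,0]]]' 60;python3 rel.py .4862 -.2522 .156 -14.2
```

```text
t: 4.15
tcp_pos: [0.4873, -0.2518, 0.1571]
tool_rot: [0.788, 0.615, 0.0, 0.001]
force: [0.4, -0.3, 5.9]
finger_gap: 0.155
t 4.15 tcp [ 0.4873 -0.2518  0.1571] yawY -14.07 tilt [ 0.0012 -0.0011 -1.    ] q [-0.68  0.53  1.7  -0.    0.91 -0.44] gap 0.1547 F [ 0.4 -0.3  5.9]
shift [-0.007 -0.009  0.011] turn [0.0002 0.0001 0.0004]
```

```bash
python3 -m inch '[[1,[0,0,-0.1],[0,0,0]],[1,[0,0,-0.2],[0,0,0]],[1,[0,0,-0.3],[0,0,0]],[1,[0,0,-0.4],[0,0,0]],[1,[0,0,-0.5],[0,0,0]],[1,[0,0,-0.6],[0,0,0]],[1,[0,0,-0.6],[0,0,0]]]';python3 - <<'E'
from h import *
snap('wrist','w3');
E
python3 rel.py .42 .2 .217 17
```

```text
t: 4.85
tcp_pos: [0.4876, -0.252, 0.2182]
tool_rot: [0.788, 0.615, 0.0, 0.002]
force: [-0.2, -0.8, -3.2]
finger_gap: 0.155
t 4.9 tcp [ 0.4872 -0.2517  0.2173] yawY -14.07 tilt [ 0.0016 -0.0013 -1.    ] q [-0.68  0.44  1.64  0.    1.06 -0.44] gap 0.1535 F [-0.2 -0.5 -2.7]
shift [ 4.218e+00 -1.750e+00 -4.000e-03] turn [ 0.0003  0.0002 -0.0863]
```

View pics/w3.png

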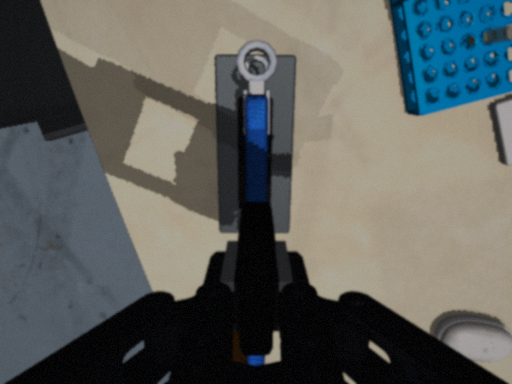

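```bash
python3 -m inch '[[1,[0.06,-0.03,0],[0,0,-0.005]],[1,[0.2,-0.1,0],[0,0,-0.016]],[1,[0.35,-0.2,0],[0,0,-0.028]],[1,[0.5,-0.3,0],[0,0,-0.040]],[1,[0.65,-0.4,0],[0,0,-0.052]],[1,[0.8,-0.5,0],[0,0,-0.064]],[1,[0.93,-0.58,0],[0,0,-0.076]],[1,[1,-0.6,0],[0,0,-0.083]],[1,[1,-0.6,0],[0,0,-0.0863]]]'|tail -2; python3 rel.py .42 .17 .217 17
```

```text
force: [-0.0, -1.4, -2.7]
finger_gap: 0.156
t 5.8 tcp [ 0.4518 -0.138   0.2158] yawY 17.19 tilt [-0.0021  0.0016 -1.    ] q [-0.53  0.35  1.82  0.    0.98 -0.83] gap 0.1562 F [-0.  -1.4 -2.7]
shift [ 3.036  0.607 -0.007] turn [-0.0002 -0.0003  0.0005]
```

```bash
python3 -m inch '[[1,[0.1,0.02,0],[0,0,0]],[1,[0.3,0.06,0],[0,0,0]],[1,[0.55,0.1,0],[0,0,0]],[1,[0.8,0.15,0],[0,0,0]],[1,[1,0.2,0],[0,0,0]]]'|head -2;python3 -m inch '[[1,[0.2,0.05,0],[0,0,0]],[1,[0.45,0.1,0],[0,0,0]],[1,[0.7,0.15,0],[0,0,0]],[1,[0.9,0.2,0],[0,0,0]],[1,[1,0.2,0],[0,0,0]],[1,[1,0.2,0],[0,0,0]]]'|head -2; python3 rel.py .42 .17 .217 17; python3 - <<'E'
from h import *
snap('wrist','w4');
E
```

```text
t: 6.3
tcp_pos: [0.4421, -0.0369, 0.2161]
t: 6.9
tcp_pos: [0.4319, 0.0641, 0.2161]
t 6.9 tcp [0.4319 0.0641 0.2161] yawY 17.1 tilt [-1.1e-03  1.0e-04 -1.0e+00] q [-0.11  0.3   1.9  -0.    0.94 -0.41] gap 0.1609 F [-1.1  0.5 -2.4]
shift [ 1.047  0.198 -0.008] turn [-0.0002 -0.0001  0.0003]
```

View pics/w4.png

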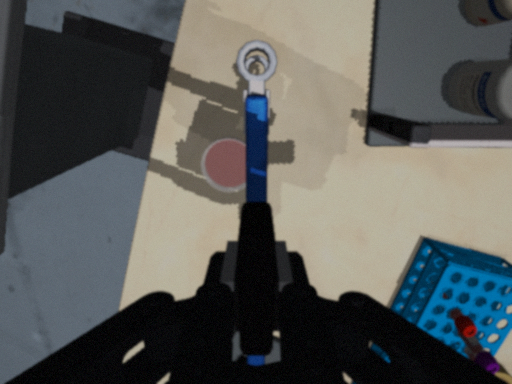

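Gate still held; ring top at (257,62), bay's right front base corner at (367,143), petri dish below the gate at (222,163). Continuing toward the stand-off.

```bash
python3 -m inch '[[1,[0.1,0,0],[0,0,0]],[1,[0.3,0,0],[0,0,0]],[1,[0.55,0,0],[0,0,0]],[1,[0.8,0,0],[0,0,0]],[1,[0.95,0,0],[0,0,0]],[1,[1,0,0],[0,0,0]],[1,[1,0,0],[0,0,0]]]'|head -2; python3 - <<'E'
from h import *
snap('wrist','w5'); snap('side','s5'); crop('w5',340,0,512,200,4,'w5c');crop('s5',110,130,310,280,4,'s5c')
E
python3 rel.py .42 .17 .217 17; 
```

```text
t: 7.65
tcp_pos: [0.4034, 0.1589, 0.2163]
t 7.75 tcp [0.4039 0.1582 0.2163] yawY 16.96 tilt [ 4.e-04 -4.e-04 -1.e+00] q [ 0.11  0.3   1.91 -0.    0.94 -0.18] gap 0.1557 F [ 0.4  0.5 -1.8]
shift [ 0.066  0.188 -0.007] turn [ 0.      0.0001 -0.0001]
```

View pics/w5.png

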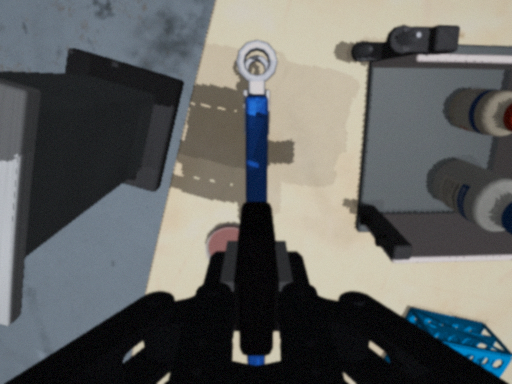

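View pics/s5c.png

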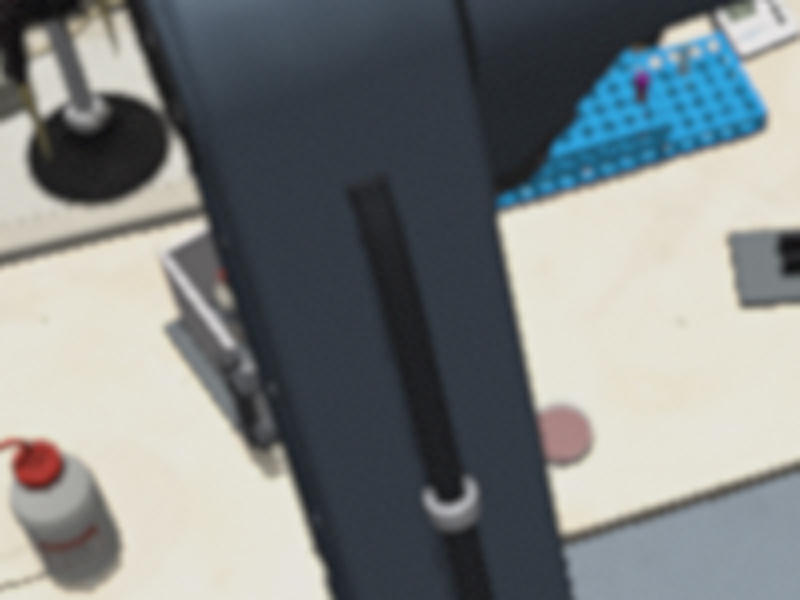

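```bash
python3 - <<'E'
from h import *
crop('w5',340,10,480,100,5.7,'w5a');crop('w5',220,20,320,110,6,'w5b');crop('w5',340,180,440,270,6,'w5d')
E
```

```text
(no output)
```

View pics/w5a.png

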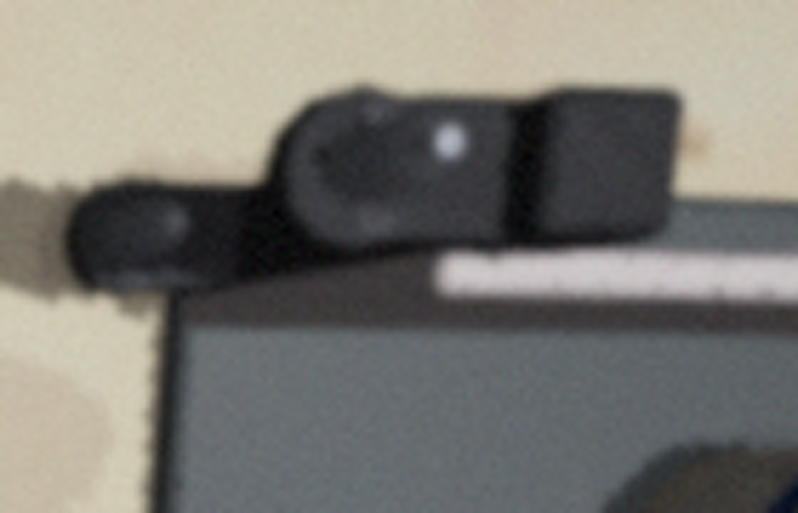

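View pics/w5b.png

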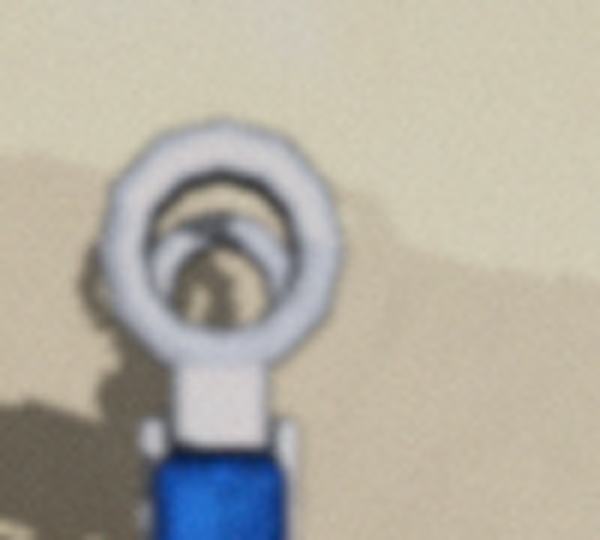

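View pics/w5d.png

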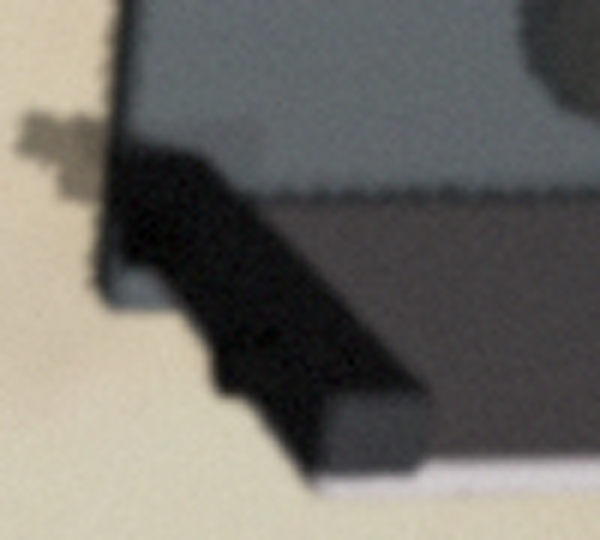

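```bash
python3 - <<'E'
from h import *
s=load('w5'); st=sense()
ca=lambda u,v:(340+(u+.5)/5.7-.5,10+(v+.5)/5.7-.5)
cb=lambda u,v:(220+(u+.5)/6-.5,20+(v+.5)/6-.5)
cd=lambda u,v:(340+(u+.5)/6-.5,180+(v+.5)/6-.5)
tip=onz(s,*ca(450,140),.147); foot=onz(s,*ca(352,168),.125)
print('tip',tip,'foot',foot)
C=cloud(s)
m=C[30:90,230:285].reshape(-1,3); z=m[:,2]; print('ring z',np.median(z[(z>.17)&(z<.2)]), at(s,256,120,1))
ring=onz(s,*cb(222,245),.189); print('ring',ring)
print('ring hist',np.histogram(z,bins=np.arange(.08,.22,.005)))
# bay base front edge
e1=onz(s,*ca(170,330),.012); e2=onz(s,*cd(105,300),.012); d=(e1-e2)[:2]; print('front edge',e1,e2,np.degrees(np.arctan2(-d[0],d[1])),np.linalg.norm(d))
# left wall top inner edge: crop a (440,297)->(798,297)
for a,b in [((440,252),(790,252)),((440,298),(790,298))]:
    w1=onz(s,*ca(*a),.11); w2=onz(s,*ca(*b),.11); d=(w2-w1)[:2]; print('wall yaw',w1,np.degrees(np.arctan2(d[1],d[0])))
# post top
for a in [(680,92),(665,240),(545,92),(540,240)]: print('post',onz(s,*ca(*a),.134))
for a in [(430,395),(415,470),(325,400),(315,480)]: print('rpost',onz(s,*cd(*a),.110), at(s,*cd(*a),1))
print('rw',onz(s,*cd(590,460),.11),onz(s,*cd(590,490),.11))
E
```

```text
tip [0.46215527 0.28895081 0.147     ] foot [0.46111169 0.28833234 0.125     ]
ring z 0.18799232715495226 [0.38378791 0.21895269 0.21122932]
ring [0.37655411 0.24355678 0.189     ]
ring hist (array([  0,  10,   4,  83, 100,   0,   0,   0,   0,   0,   0,   0,   0,
         0,   0,   0,   0,   0,   1,  25,  42, 986,   1,   0,   0,   0,
         0,   0]), array([0.08 , 0.085, 0.09 , 0.095, 0.1  , 0.105, 0.11 , 0.115, 0.12 ,
       0.125, 0.13 , 0.135, 0.14 , 0.145, 0.15 , 0.155, 0.16 , 0.165,
       0.17 , 0.175, 0.18 , 0.185, 0.19 , 0.195, 0.2  , 0.205, 0.21 ,
       0.215, 0.22 ]))
front edge [0.48074038 0.28087207 0.012     ] [0.53400892 0.11689347 0.012     ] 17.99641806544603 0.17241380162409398
wall yaw [0.48066208 0.28641125 0.11      ] 18.688829209808475
wall yaw [0.48286143 0.28147108 0.11      ] 18.59038398422087
post [0.48987546 0.30531194 0.134     ]
post [0.49490939 0.29071673 0.134     ]
post [0.47535641 0.30030484 0.134     ]
post [0.48121478 0.2860848  0.134     ]
rpost [0.5394766  0.14959516 0.11      ] [0.55294008 0.14254308 0.08907495]
rpost [0.54252889 0.13833988 0.11      ] [0.54270458 0.13823746 0.10973205]
rpost [0.52555749 0.14468803 0.11      ] [0.52736815 0.14358854 0.10691792]
rpost [0.52944154 0.13286733 0.11      ] [0.53005093 0.13245886 0.10898954]
rw [0.5662011  0.14686577 0.11      ] [0.56842995 0.14254986 0.11      ]
```

```bash
python3 - <<'E'
from h import *
s=load('w5'); p=s['p'].astype(int)
L=[];pts=[]
for v in range(105,195,3):
    b=(p[v,:,0]-p[v,:,2]>50); u=np.where(b[230:285])[0]+230
    if len(u)>5: pts.append((u.mean(),v)); L.append(onz(s,u.mean(),v,.211)[:2])
L=np.array(L); d=L[0]-L[-1]; c=np.polyfit(L[:,1],L[:,0],1); print('leaf yaw',np.degrees(np.arctan(-c[0])), len(L), L[0],L[-1])
# dark/edge of bay base front edge, u where base gray begins
E=[]
for v in range(80,200,4):
    row=p[v,345:385].sum(1).astype(float); g=np.diff(cv2.GaussianBlur(row[None],(5,1),0)[0]); k=g.argmin(); E.append(onz(s,345+k+.5,v,.012)[:2])
E=np.array(E); c=np.polyfit(E[:,1],E[:,0],1); r=E[:,0]-np.polyval(c,E[:,1]); print('edge yaw',np.degrees(np.arctan(-c[0])),r.std()); 
ring=np.array([.37655,.24356,.189]); 
img=s['p'].copy()
t=np.linspace(0,2*np.pi,40)
for z,col in [(.189,(0,255,0)),(.101,(0,0,255))]:
  for rad in (.006,.01):
    q=proj(s,np.c_[ring[0]+rad*np.cos(t),ring[1]+rad*np.sin(t),0*t+z]); 
    cv2.polylines(img,[(q*16).round().astype(np.int32).reshape(-1,1,2)],True,col,1,cv2.LINE_AA,4)
for z,xy in [(.125,(.4617,.2887)),(.037,(.4617,.2887))]:
    q=proj(s,np.c_[xy[0]+.009*np.cos(t),xy[1]+.009*np.sin(t),0*t+z]); cv2.polylines(img,[(q*16).round().astype(np.int32).reshape(-1,1,2)],True,(0,255,255),1,cv2.LINE_AA,4)
cv2.imwrite('pics/o5.png',cv2.resize(img[10:110,220:480],None,fx=3,fy=3,interpolation=cv2.INTER_CUBIC))
E
```

```text
leaf yaw 17.167096408797953 30 [0.3819473  0.22497471] [0.39352576 0.18778044]
edge yaw 17.5603952710018 0.00035924829840137517
```

View pics/o5.png

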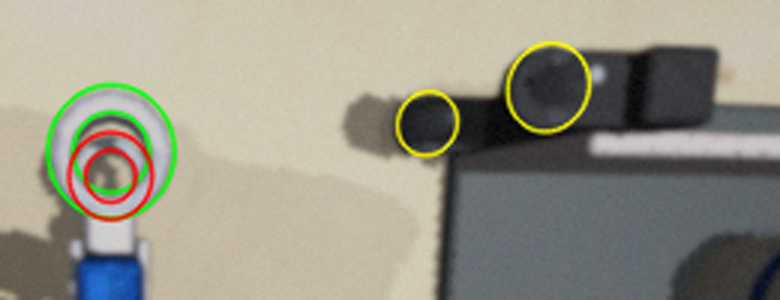

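The overlay fits both brackets and both knuckles, so the gate hangs upright. Next I align yaw and stop about 22 mm short for a second look.

```bash
python3 -m inch '[[1,[0.1,0.05,0],[0,0,-0.002]],[1,[0.183,0.15,0],[0,0,-0.002]],[1,[0.183,0.3,0],[0,0,-0.002]],[1,[0.183,0.45,0],[0,0,-0.002]],[1,[0.183,0.6,0],[0,0,-0.002]],[1,[0.183,0.7,0],[0,0,-0.002]],[1,[0.183,0.74,0],[0,0,-0.002]],[1,[0.183,0.74,0],[0,0,-0.002]],[1,[0.183,0.74,0],[0,0,-0.002]]]'|head -4; python3 - <<'E'
from h import *
snap('wrist','w6');  crop('w6',220,20,360,125,5.7,'w6a')
E
python3 rel.py .4901 .2036 .217 17.7; 
```

```text
t: 8.65
tcp_pos: [0.4681, 0.1979, 0.216]
tool_rot: [0.59, 0.808, -0.001, -0.001]
force: [-0.3, 0.2, -2.3]
t 8.7 tcp [0.468  0.1978 0.2161] yawY 17.71 tilt [-1.4e-03 -3.0e-04 -1.0e+00] q [ 0.18  0.39  1.74 -0.    1.01 -0.13] gap 0.1525 F [ 1.  -0.2 -2.9]
shift [-0.012  0.228 -0.009] turn [-0.0002 -0.      0.    ]
```

View pics/w6.png

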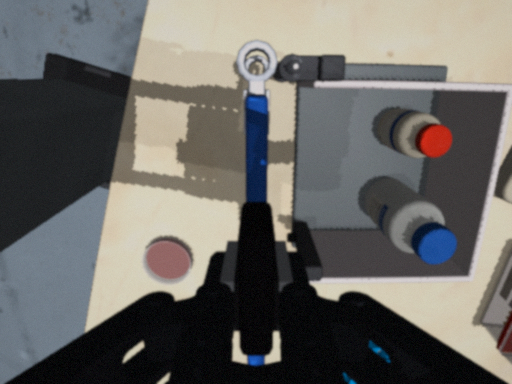

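View pics/w6a.png

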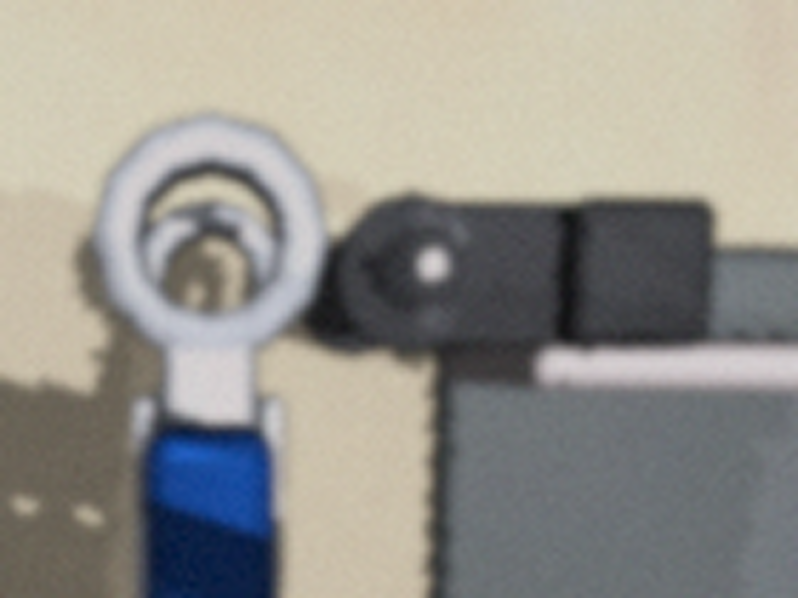

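```bash
python3 - <<'E'
from h import *
s=load('w6'); p=s['p'].astype(int)
c=lambda u,v:(220+(u+.5)/5.7-.5,20+(v+.5)/5.7-.5)
C=cloud(s); z=C[30:80,230:285,2].ravel(); zr=np.median(z[(z>.17)&(z<.2)]); print('ring z',zr)
ring=onz(s,*c(211,232),zr); tip=onz(s,*c(432,265),.147); foot=onz(s,*c(408,272),.125); print(ring,tip,foot)
L=[]
for v in range(105,195,3):
    b=(p[v,:,0]-p[v,:,2]>30); u=np.where(b[230:285])[0]+230
    if len(u)>5: L.append(onz(s,u.mean(),v,zr+.023)[:2])
L=np.array(L); k=np.polyfit(L[:,1],L[:,0],1); print('leaf yaw',np.degrees(np.arctan(-k[0])),len(L))
E=[]
for v in range(105,200,4):
    row=p[v,280:310].sum(1).astype(float); g=np.diff(cv2.GaussianBlur(row[None],(5,1),0)[0]); j=g.argmin(); E.append(onz(s,280+j+.5,v,.012)[:2])
E=np.array(E); k=np.polyfit(E[:,1],E[:,0],1); r=E[:,0]-np.polyval(k,E[:,1]); print('edge yaw',np.degrees(np.arctan(-k[0])),r.std())
w1=onz(s,*c(540,345),.11); w2=onz(s,446,66.5,.11)
for (a,b) in [((312,84),(510,86.5)),]:
    A=onz(s,*a,.11);B=onz(s,*b,.11); print('wall',A,B,np.degrees(np.arctan2(*(B-A)[1::-1])))
Rt=R.from_quat(sense()['tool_rot']).as_matrix()
for P in (tip,foot): print('shift',(Rt.T@(P-ring))[:2]*10)
crop('w6',280,60,512,290,2.5,'w6b')
E
```

```text
ring z 0.18777665756962514
[0.44008055 0.28237064 0.18777666] [0.46215489 0.28872988 0.147     ] [0.46174462 0.28887522 0.125     ]
leaf yaw 17.41619289326691 30
edge yaw 18.03303184130802 0.0002930625064312347
wall [0.48063271 0.28389916 0.11      ] [0.61947216 0.32921312 0.11      ] 18.075476215851687
shift [-0.00665564  0.23019615]
shift [-0.00406207  0.22703769]
```

View pics/w6b.png

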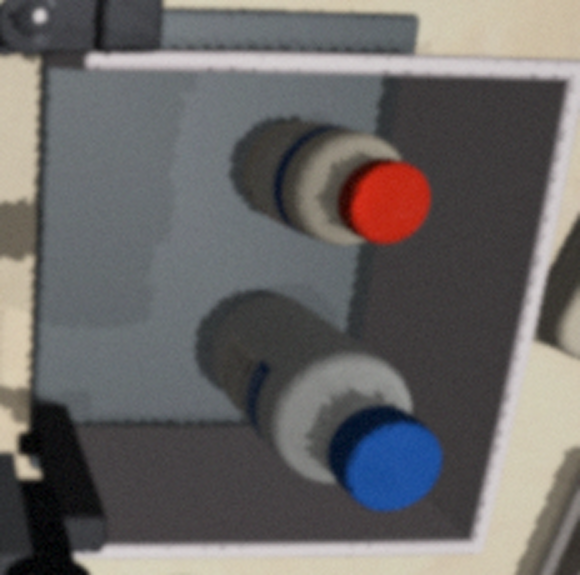

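```bash
python3 -m inch '[[1,[0,0.05,0],[0,0,-0.0014]],[1,[-0.005,0.13,0],[0,0,-0.0014]],[1,[-0.005,0.2,0],[0,0,-0.0014]],[1,[-0.005,0.237,0],[0,0,-0.0014]],[1,[-0.005,0.237,0],[0,0,-0.0014]],[1,[-0.005,0.237,0],[0,0,-0.0014]]]'; python3 - <<'E'
from h import *
snap('wrist','w7');  crop('w7',200,20,340,125,5.7,'w7a')
E
python3 rel.py .4901 .2036 .217 18; 
```

```text
t: 9.3
tcp_pos: [0.4915, 0.2047, 0.2161]
tool_rot: [0.586, 0.81, -0.0, -0.0]
force: [-0.2, 0.6, -3.0]
finger_gap: 0.152
t 9.35 tcp [0.4914 0.2046 0.2162] yawY 18.22 tilt [-5.e-04 -1.e-04 -1.e+00] q [ 0.18  0.42  1.68  0.    1.04 -0.13] gap 0.1538 F [-0.   0.3 -2.1]
shift [-0.006 -0.015 -0.008] turn [-0.0001 -0.      0.0006]
```

View pics/w7a.png

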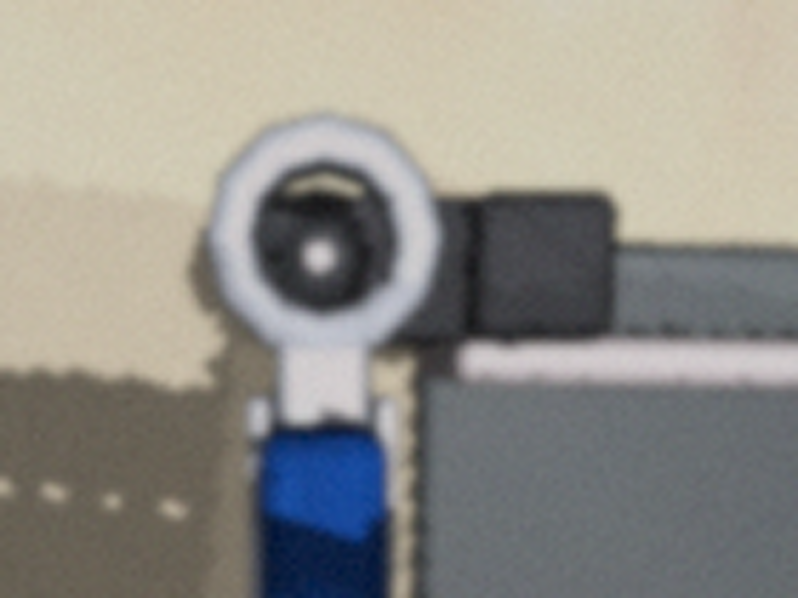

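```bash
python3 - <<'E'
from h import *
s=load('w7'); p=s['p'].astype(int)
c=lambda u,v:(200+(u+.5)/5.7-.5,20+(v+.5)/5.7-.5)
C=cloud(s); z=C[30:80,230:285,2].ravel(); zr=np.median(z[(z>.17)&(z<.2)])
# ring: fit ellipse centre by outer extents and bore
ring=onz(s,*c(326,232),zr); bore=onz(s,*c(326,236),zr); tip=onz(s,*c(319,257),.147); print(zr,ring,bore,tip)
L=[]
for v in range(105,195,3):
    b=(p[v,:,0]-p[v,:,2]>30); u=np.where(b[230:285])[0]+230
    if len(u)>5: L.append(onz(s,u.mean(),v,zr+.023)[:2])
L=np.array(L); k=np.polyfit(L[:,1],L[:,0],1); print('leaf yaw',np.degrees(np.arctan(-k[0])),len(L))
Rt=R.from_quat(sense()['tool_rot']).as_matrix()
for a in (ring,bore): print('shift',(Rt.T@(tip-a))[:2]*10)
img=s['p'].copy(); t=np.linspace(0,2*np.pi,40); ax=(ring+bore)/2
for zz,r,col in [(zr,.01,(0,255,0)),(zr,.006,(0,255,0)),(zr-.088,.01,(0,0,255)),(.147,.0015,(0,255,255))]:
    q=proj(s,np.c_[ax[0]+r*np.cos(t),ax[1]+r*np.sin(t),0*t+zz]); q=(q-[200,20]+.5)*5.7-.5
    if zz==zr: im=cv2.imread('pics/w7a.png') if r==.01 else im
    cv2.polylines(im,[q.round().astype(np.int32).reshape(-1,1,2)],True,col,1,cv2.LINE_AA)
cv2.imwrite('pics/o7.png',im)
E
```

```text
0.18774081846614354 [0.4628763  0.28896278 0.18774082] [0.46297564 0.2886611  0.18774082] [0.46222299 0.28882885 0.147     ]
leaf yaw 17.98354140421128 30
shift [ 0.00073715 -0.00640746]
shift [ 0.00391325 -0.00640796]
```

View pics/o7.png

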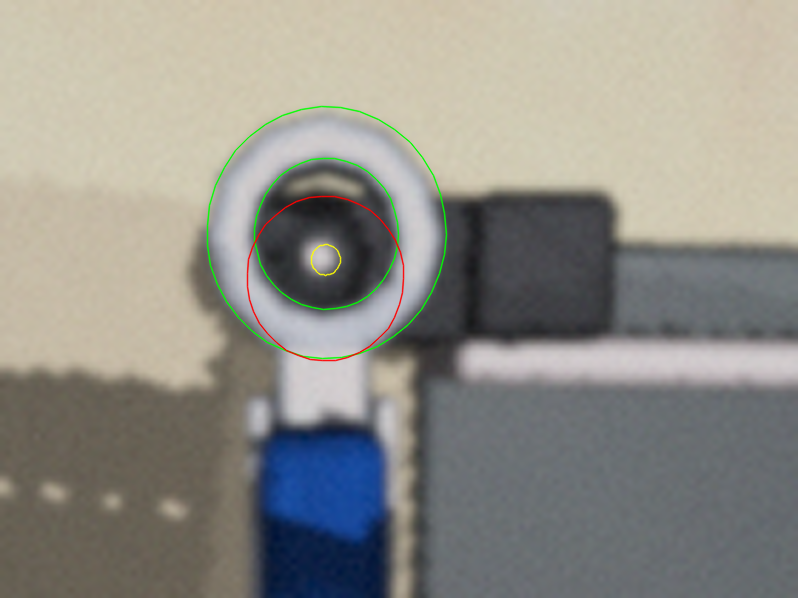

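Pin tip is centred in the upper bore to about 0.7 mm. I start lowering with a small trim and watch the force.

```bash
python3 -m inch '[[1,[0.002,-0.006,0.03],[0,0,0]],[1,[0.002,-0.006,0.08],[0,0,0]],[1,[0.002,-0.006,0.14],[0,0,0]],[1,[0.002,-0.006,0.2],[0,0,0]],[1,[0.002,-0.006,0.25],[0,0,0]],[1,[0.002,-0.006,0.25],[0,0,0]]]'; python3 - <<'E'
from h import *
snap('wrist','w8');  crop('w8',200,20,340,125,5.7,'w8a')
s=load('w8');C=cloud(s); z=C[30:80,230:285,2].ravel();print(np.median(z[(z>.14)&(z<.2)]))
E
python3 rel.py .4901 .2036 .1675 18; 
```

```text
t: 9.95
tcp_pos: [0.4903, 0.2045, 0.1902]
tool_rot: [0.586, 0.81, -0.001, -0.001]
force: [0.2, 0.5, -2.2]
finger_gap: 0.157
0.16166221008166806
t 10.0 tcp [0.4906 0.2046 0.1907] yawY 18.22 tilt [-1.3e-03 -2.0e-04 -1.0e+00] q [ 0.18  0.46  1.71  0.    0.98 -0.13] gap 0.1524 F [-0.   0.5 -1.4]
shift [-0.008 -0.008  0.232] turn [-0.0002 -0.      0.0006]
```

View pics/w8a.png

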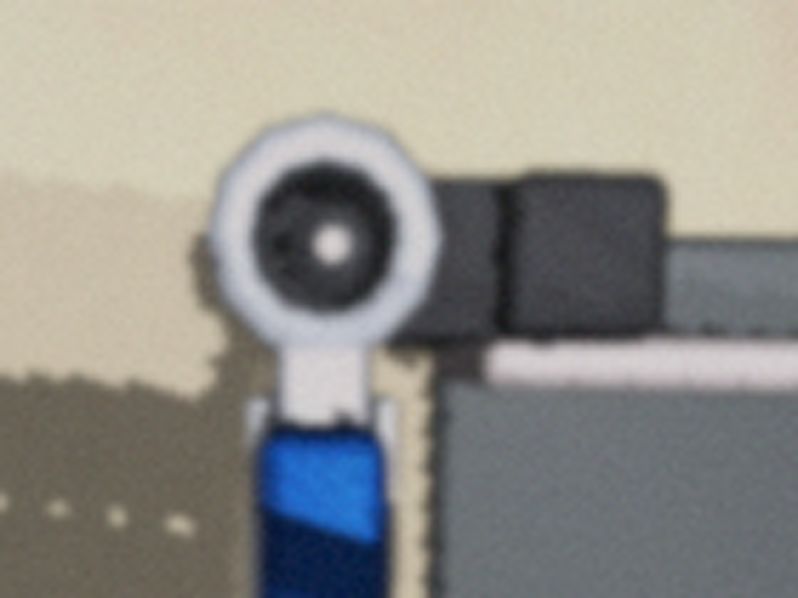

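```bash
python3 - <<'E'
from h import *
s=load('w8')
c=lambda u,v:(200+(u+.5)/5.7-.5,20+(v+.5)/5.7-.5)
tip=onz(s,*c(331,243),.147)
Rt=R.from_quat(sense()['tool_rot']).as_matrix()
for zr in (.1617,.1625): 
    for v in (232,236):
        a=onz(s,*c(326,v),zr); print(a,tip,'shift',(Rt.T@(tip-a))[:2]*10)
E
```

```text
[0.46162291 0.28882093 0.1617    ] [0.46206205 0.28893348 0.147     ] shift [-0.00033105  0.00471993]
[0.46172232 0.28851892 0.1617    ] [0.46206205 0.28893348 0.147     ] shift [0.00284847 0.00471977]
[0.46163868 0.28877341 0.1625    ] [0.46206205 0.28893348 0.147     ] shift [0.0001682  0.00472939]
[0.46173763 0.28847281 0.1625    ] [0.46206205 0.28893348 0.147     ] shift [0.00333285 0.00472923]
```

```bash
python3 -m inch '[[1,[0.001,0.003,0.03],[0,0,0]],[1,[0.001,0.003,0.07],[0,0,0]],[1,[0.001,0.003,0.11],[0,0,0]],[1,[0.001,0.003,0.15],[0,0,0]],[1,[0.001,0.003,0.18],[0,0,0]],[1,[0.001,0.003,0.2],[0,0,0]],[1,[0.001,0.003,0.2],[0,0,0]]]';python3 -m inch '[[1,[0,0,0.01],[0,0,0]],[1,[0,0,0.02],[0,0,0]],[1,[0,0,0.02],[0,0,0]]]'; python3 rel.py .4901 .2036 .1675 18;
```

```text
t: 10.7
tcp_pos: [0.4911, 0.2048, 0.171]
tool_rot: [0.586, 0.81, -0.0, -0.0]
force: [0.9, -0.2, -1.9]
finger_gap: 0.156
t: 11.0
tcp_pos: [0.4912, 0.2049, 0.1693]
tool_rot: [0.586, 0.81, -0.0, -0.0]
force: [1.3, -0.1, -2.8]
finger_gap: 0.152
t 11.0 tcp [0.4912 0.2049 0.1693] yawY 18.21 tilt [-0.  0. -1.] q [ 0.19  0.49  1.73  0.    0.92 -0.13] gap 0.1519 F [ 1.3 -0.1 -2.8]
shift [-0.008 -0.015  0.018] turn [-0.     -0.      0.0006]
```

Still hanging free (Fz about −2.5), so I take small steps until the weight transfers.

```bash
python3 -m inch '[[1,[0,0,0.01],[0,0,0]],[1,[0,0,0.015],[0,0,0]],[1,[0,0,0.015],[0,0,0]]]'|sed -n '2p;4p'; python3 -m inch '[[1,[0,0,0.008],[0,0,0]],[1,[0,0,0.008],[0,0,0]]]'|sed -n '2p;4p';python3 - <<'E'
from h import *
snap('wrist','w9');  crop('w9',200,20,340,125,5.7,'w9a')
s=load('w9');C=cloud(s); z=C[30:80,230:285,2].ravel();print(np.median(z[(z>.13)&(z<.2)]))
E
```

```text
tcp_pos: [0.4912, 0.2049, 0.1678]
force: [-0.2, -0.2, -2.0]
tcp_pos: [0.4913, 0.2049, 0.167]
force: [-0.2, 1.2, -1.6]
0.13902819607296013
```

View pics/w9a.png

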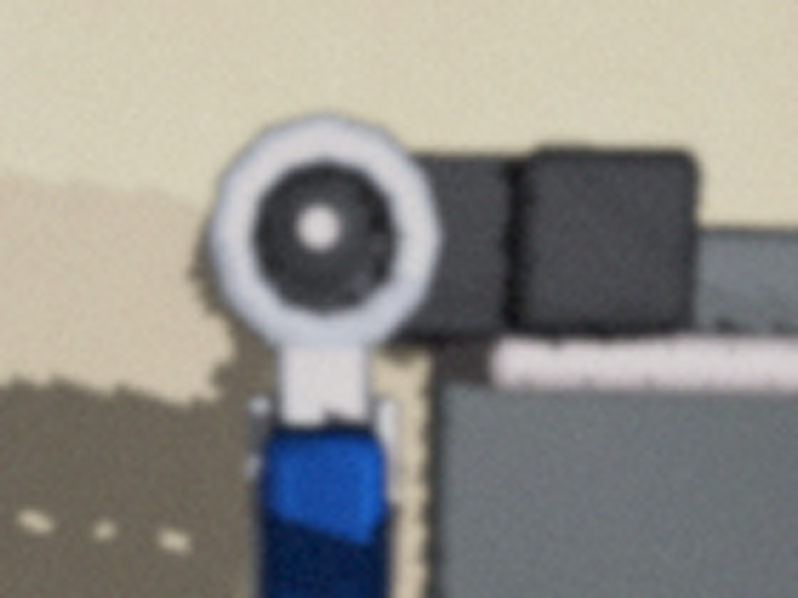

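```bash
for i in 1 ; do python3 -m inch '[[1,[0,0.004,0.005],[0,0,0]],[1,[0,0.004,0.005],[0,0,0]]]'|sed -n '2p;4p'; done; python3 -m inch '[[1,[0,0,0.006],[0,0,0]],[1,[0,0,0.006],[0,0,0]]]'|sed -n '2p;4p'
```

```text
tcp_pos: [0.4917, 0.2048, 0.1668]
force: [-0.6, -1.3, 1.5]
tcp_pos: [0.4918, 0.2048, 0.1666]
force: [-1.3, -2.8, 5.0]
```

```bash
python3 -m inch '[[1,[0,0,0.006],[0,0,0]],[1,[0,0,0.006],[0,0,0]]]'|sed -n '2p;4p'; python3 rel.py .4911 .2049 .1660 18
```

```text
tcp_pos: [0.4919, 0.2047, 0.1665]
force: [-1.1, -3.4, 6.8]
t 12.15 tcp [0.4919 0.2047 0.1665] yawY 18.25 tilt [ 9.e-04 -3.e-04 -1.e+00] q [ 0.18  0.49  1.73 -0.    0.92 -0.13] gap 0.1526 F [-1.1 -3.4  6.8]
shift [ 0.004 -0.007  0.005] turn [0.0001 0.0001 0.0007]
```

Weight is on the pins (Fz +7 N at about the expected height). I ease the preload and open.

```bash
python3 -m inch '[[1,[0,0,-0.006],[0,0,0]],[1,[0,0,-0.006],[0,0,0]],[0.5,[0,0,-0.006],[0,0,0]],[0.3,[0,0,-0.006],[0,0,0]],[0.1,[0,0,-0.006],[0,0,0]],[0,[0,0,-0.006],[0,0,0]],[0,[0,0,-0.006],[0,0,0]],[0,[0,0,-0.006],[0,0,0]]]';python3 - <<'E'
from h import *
snap('wrist','w10');  crop('w10',200,20,340,125,5.7,'w10a')
s=load('w10');C=cloud(s); z=C[30:80,230:285,2].ravel();print(np.median(z[(z>.13)&(z<.2)]))
E
```

```text
t: 12.95
tcp_pos: [0.4917, 0.205, 0.1658]
tool_rot: [0.586, 0.81, -0.0, -0.0]
force: [-0.9, 0.6, -0.2]
finger_gap: 0.502
0.13926558256600277
```

View pics/w10.png

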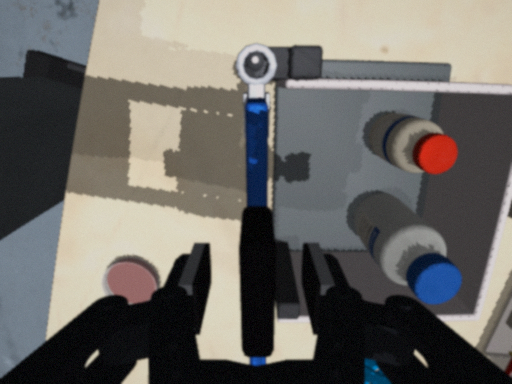

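Released; the gate stays on the pins, tab centred between the open pads (257,280). I withdraw straight up.

```bash
python3 -m inch '[[0,[0,0,-0.1],[0,0,0]],[0,[0,0,-0.3],[0,0,0]],[0,[0,0,-0.5],[0,0,0]],[0,[0,0,-0.8],[0,0,0]],[0,[0,0,-1],[0,0,0]],[0,[0,0,-1],[0,0,0]]]'|head -4;python3 -m inch '[[0,[0,-0.2,-0.2],[0,0,0]],[0,[0,-0.5,-0.3],[0,0,0]],[0,[0,-0.5,-0.3],[0,0,0]],[0,[0,-0.5,-0.3],[0,0,0]]]'|head -4;python3 - <<'E'
from h import *
snap('wrist','w11'); snap('top','t11'); snap('side','s11')
crop('w11',180,60,440,330,2.2,'w11a'); crop('t11',165,140,285,240,6,'t11a')
s=load('w11')
print(sense()['t'])
E
```

```text
t: 13.6
tcp_pos: [0.4938, 0.2055, 0.2698]
tool_rot: [0.586, 0.81, 0.003, 0.003]
force: [-0.1, 0.4, -0.3]
t: 14.0
tcp_pos: [0.4438, 0.1893, 0.2958]
tool_rot: [0.586, 0.81, 0.0, 0.0]
force: [0.4, -0.2, -0.8]
14.15
```

View pics/w11.png

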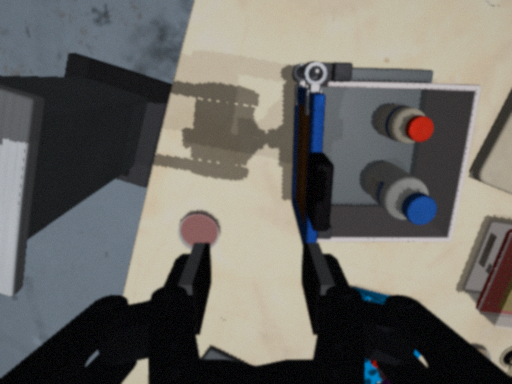

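View pics/t11.png

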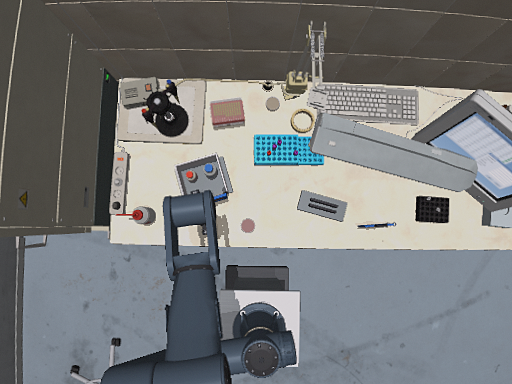

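View pics/s11.png

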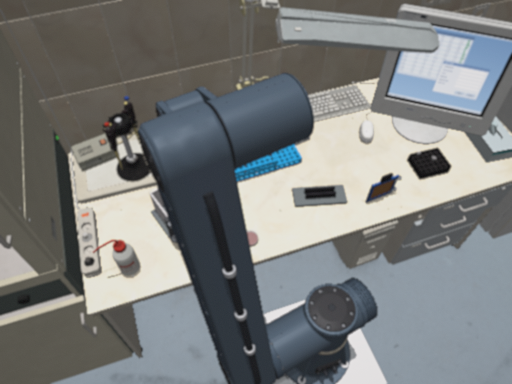

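```bash
python3 - <<'E'
from h import *
snap('wrist','w12'); s=load('w12'); p=s['p'].astype(int)
crop('w12',280,50,350,255,3.8,'w12a')
C=cloud(s); z=C[62:85,305:330,2].ravel(); print('ring z',np.median(z[(z>.12)&(z<.2)]))
for v in (100,120,140,150,225,230,235): 
    b=(p[v,:,0]-p[v,:,2]>60); u=np.where(b[295:335])[0]+295
    if len(u): print(v,u.min(),u.max(),C[v,int(u.mean()+2)].round(4),onz(s,(u.min()+u.max())/2,v,.162).round(4))
print(sense()['t'],sense()['force'])
E
```

```text
ring z 0.1386319019676722
100 312 323 [0.4705 0.2673 0.1615] [0.4693 0.2669 0.162 ]
120 312 322 [0.4764 0.2526 0.1605] [0.4745 0.2521 0.162 ]
140 311 321 [0.4816 0.2371 0.16  ] [0.4796 0.2367 0.162 ]
150 310 320 [0.4839 0.229  0.1599] [0.4818 0.2287 0.162 ]
225 306 310 [0.493  0.1753 0.1921] [0.5003 0.164  0.162 ]
230 306 313 [0.4953 0.1716 0.1922] [0.5033 0.1598 0.162 ]
235 306 315 [0.509  0.1538 0.1566] [0.506  0.1555 0.162 ]
14.2 [0.58727509 0.3511722  0.14173508]
```

View pics/w12a.png

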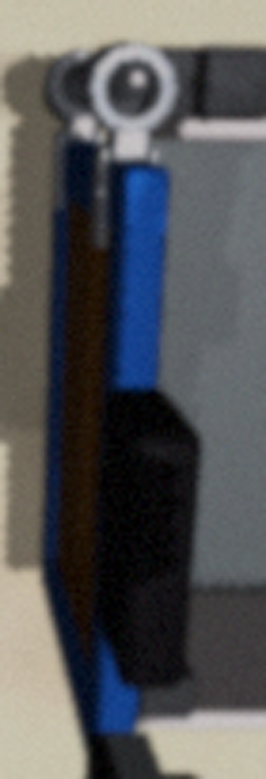

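```bash
python3 -m inch '[[0,[0,-0.2,-0.2],[0,0,0]],[0,[0,-0.5,-0.3],[0,0,0]],[0,[0,-0.5,-0.3],[0,0,0]],[0,[0,-0.5,-0.3],[0,0,0]],[0,[0,-0.5,-0.3],[0,0,0]],[0,[0,-0.5,-0.3],[0,0,0]],[0,[0,-0.5,-0.3],[0,0,0]]]'|head -4;python3 - <<'E'
from h import *
snap('wrist','w13'); s=load('w13'); C=cloud(s); crop('w13',310,50,440,260,2.8,'w13a')
p=s['p'].astype(int); P=[]
for v in range(90,160,3):
    b=(p[v,:,0]-p[v,:,2]>60); u=np.where(b[320:420])[0]+320
    if len(u): 
        q=C[v,u]; q=q[(q[:,2]>.155)&(q[:,2]<.167)]
        if len(q): P.append(q.mean(0))
P=np.array(P); k=np.polyfit(P[:,1],P[:,0],1); print(len(P),'yaw',np.degrees(np.arctan(-k[0])),P[0],P[-1], 'at y=.132 x=',np.polyval(k,.132))
E
```

```text
t: 14.9
tcp_pos: [0.3972, 0.1738, 0.3254]
tool_rot: [0.586, 0.81, -0.0, -0.0]
force: [-0.2, 0.2, 0.4]
18 yaw 18.327705744430492 [0.46795237 0.27171345 0.15956257] [0.48230788 0.22842217 0.15934712] at y=.132 x= 0.5141018709794469
```

View pics/w13a.png

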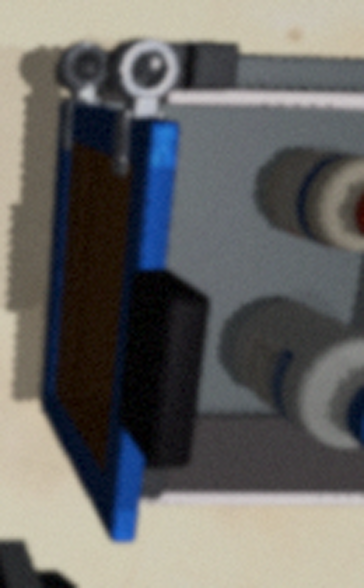

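The last picture shows both rings round their pins (crop (85,65) and (150,65)) and the leaf closed across the front. The bottles are standing, so I hand in.

```bash
python3 -c "
from station import sign_off; print(sign_off())"
```

```text
the job is handed in; nothing more can be done
None
```

The gate is back on the bay: it sits on both pins, closed across the front, and the gripper is clear of it. I gripped it by the black tab, lifted it out of the stand, and brought it in level from the bay's front. I then lowered it onto both pins and let go only once the pins carried its weight. The job took about 15 s of the 45 s allowed.

**Seating:** the upper knuckle's top measured 138.6 mm above the desk, against 139 mm expected when fully down. The wrist picture shows both rings round their pins.

**Closure:** the leaf stands at 18.3° yaw and the bay at about 18.0°. Extending the leaf's line to its free end puts it within about 1 mm of the stop point. Its position held between two looks 0.7 s apart.

**Surroundings:** both bottles are upright. In the pictures the petri dish, wash bottle and the smaller look-alike gate look unmoved; I did not measure them.

**Disagreements:** early readings of the bay's yaw ranged from 17.6° to 18.7°; I lined the gate up at about 18°. No check failed.

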